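# Shut the drawers that are done with

## Task

All three drawers of the low grey parts organiser, the one with its drawers side by side, stand open. I still need the machined block, so leave the drawer it lies in open just as it is, and push the other two drawers fully shut with the fingertips. Do not touch or pick up the parts in the drawers, and leave the cup, the caliper and the can where they are.

Things in the scene. Friction and masses are not known exactly. Their poses are not given: they have to be found in the camera images.
- organiser: small grey sheet-metal parts organiser, fixed to the table, 130 mm deep (x) x 290 wide (y) x 66 high; origin: centre of its underside on the table; its own x axis points from the drawer fronts to its back, y to its left as seen from the front, z up. Three drawers stand side by side, centres at y = +96, 0 and -96 mm. The front edge of the shell is the plane x = -65 mm; above it the organiser is open air, with a spare cup on top towards the back
- left_drawer (a joint): how far the left drawer (as seen from the front, y = +96 mm) is pulled out, in m: 0 = fully shut (hard stop), 0.09 = fully out; at the start 0.06 to 0.08. It slides along the organiser's x with a friction of about 1.5 N, has no spring and stays where it is left. Its front panel is 92 mm wide, 6 mm thick and spans heights 7 to 63 mm; 4 mm between neighbouring panels. The tray behind it is 81 mm wide and 105 mm long inside, walls up to 46 mm, floor at height 12 mm
- left_front (a point): front edge of the finger lip of the left drawer, at its middle, height 52 mm. The lip is a level 44 mm wide, 4 mm thick bar near the top of the front panel, its edge 8 mm ahead of the panel's outer face; it moves with the drawer, and when shut it lies at x = -79 mm in the organiser's frame. Axes parallel to the organiser's
- middle_drawer (a joint): how far the middle drawer (as seen from the front, y = 0 mm) is pulled out, in m: 0 = fully shut (hard stop), 0.09 = fully out; at the start 0.06 to 0.08. It slides along the organiser's x with a friction of about 1.5 N, has no spring and stays where it is left. Its front panel is 92 mm wide, 6 mm thick and spans heights 7 to 63 mm; 4 mm between neighbouring panels. The tray behind it is 81 mm wide and 105 mm long inside, walls up to 46 mm, floor at height 12 mm
- middle_front (a point): front edge of the finger lip of the middle drawer, at its middle, height 52 mm. The lip is a level 44 mm wide, 4 mm thick bar near the top of the front panel, its edge 8 mm ahead of the panel's outer face; it moves with the drawer, and when shut it lies at x = -79 mm in the organiser's frame. Axes parallel to the organiser's
- right_drawer (a joint): how far the right drawer (as seen from the front, y = -96 mm) is pulled out, in m: 0 = fully shut (hard stop), 0.09 = fully out; at the start 0.06 to 0.08. It slides along the organiser's x with a friction of about 1.5 N, has no spring and stays where it is left. Its front panel is 92 mm wide, 6 mm thick and spans heights 7 to 63 mm; 4 mm between neighbouring panels. The tray behind it is 81 mm wide and 105 mm long inside, walls up to 46 mm, floor at height 12 mm
- right_front (a point): front edge of the finger lip of the right drawer, at its middle, height 52 mm. The lip is a level 44 mm wide, 4 mm thick bar near the top of the front panel, its edge 8 mm ahead of the panel's outer face; it moves with the drawer, and when shut it lies at x = -79 mm in the organiser's frame. Axes parallel to the organiser's
- sensor_block: machined block, whitish metal, 38 x 52 x 30 mm, with round holes; lies near the front in one of the three drawers (which one varies); origin: centre of its underside. The drawer it lies in is the one to leave open
- spare_finger: spare gripper finger, pale printed plastic, 60 x 16 x 19 mm, narrow with one slanting end; lies across another of the drawers; origin: centre of its underside
- air_fitting: pneumatic air fitting, white body with a brass thread, 32 x 37 x 14 mm; lies in the remaining drawer; origin: centre of its underside
- spare_cup: plain short ring-like cup, 62 mm across, 28 mm high, standing on top of the organiser; bystander; origin: centre of its underside
- caliper: digital caliper, 74 x 215 x 17 mm, lying flat on the table to the right of the organiser; bystander; origin: centre of its underside
- drink_can: drink can, 53 mm across, 134 mm high, standing on the table close behind the organiser; bystander; origin: centre of its underside
Not all that is in view belongs to the job. Several things have the shape of the sensor_block; the one meant has the colours described above. There is more than one size of the spare_finger; the job needs the larger.

How it is judged (in metres and radians):
At the end, for the whole second after the job is handed in: The drawer holding the machined block stands within 10 mm of where it was at the start and the block within 12 mm; the other two drawers are shut to within 4 mm, with the gripper finger and the air fitting at rest inside (((y of sensor_block in the frame of organiser above 0.048 m and distance of left_front from where it was at the start of the episode below 0.01 m and value of joint each of middle_drawer, right_drawer below 0.004 m) or (y of sensor_block in the frame of organiser between -0.048 and 0.048 m and distance of middle_front from where it was at the start of the episode below 0.01 m and value of joint each of left_drawer, right_drawer below 0.004 m) or (y of sensor_block in the frame of organiser below -0.048 m and distance of right_front from where it was at the start of the episode below 0.01 m and value of joint each of left_drawer, middle_drawer below 0.004 m)) and height (world z) of each of sensor_block, spare_finger, air_fitting below 0.03 m and linear speed of each of sensor_block, spare_finger, air_fitting below 0.02 m/s and x of each of spare_finger, air_fitting in the frame of organiser above -0.06 m and distance of sensor_block from where it was at the start of the episode below 0.012 m); the robot touches nothing.
It fails at once if the drawer with the machined block is shifted by more than 10 mm ((y of sensor_block in the frame of organiser above 0.048 m and distance of left_front from where it was at the start of the episode above 0.01 m) or (y of sensor_block in the frame of organiser between -0.048 and 0.048 m and distance of middle_front from where it was at the start of the episode above 0.01 m) or (y of sensor_block in the frame of organiser below -0.048 m and distance of right_front from where it was at the start of the episode above 0.01 m)).
It fails at once if a part lying in a drawer is lifted (height (world z) of any of sensor_block, spare_finger, air_fitting above 0.035 m).
It fails at once if the fingers press on a part lying in a drawer (over 1 N) (contact force between the fingers and sensor_block above 1 N or contact force between the fingers and spare_finger above 1 N or contact force between the fingers and air_fitting above 1 N).
It fails at once if the cup, the caliper or the can is shifted by more than 20 mm (distance of any of spare_cup, caliper, drink_can from where it was at the start of the episode above 0.02 m).
It also fails if it takes over 42 s, if anything falls off the work surface, if the arm or the gripper's body presses on something with over 40 N, if the wrist force passes 120 N, or if a joint passes its speed limit or range.

## Robot

A 6-joint arm with a two-finger parallel gripper is mounted at the origin on a cart in front of the work surface, level with it; the furniture and walls round the work are solid. World frame = base frame: x ahead of the robot, y to its left, z up, the work surface at z = 0. Lengths are in m, angles in degrees, forces in N, time in s.
With the tool pointing down it reaches from about 0.25 to 0.775 m from the base axis. Payload 4 kg.
Tool frame: the origin (TCP) lies midway between the tips of the shut fingers; the grasp point (between the pads) lies 19 mm behind it (env.hold_point_z is the distance from the TCP to the grasp point, in m); z points along the fingers, y is the line along which they close (so a half turn about z gives the same grasp; the last joint's range is limited). The gripper opens to 94 mm and grips with 3 to 60 N. Pads are 16 mm wide; open, the fingers measure 119 mm over their backs; the gripper's body (75 mm by 177 mm) begins 78 mm behind the grasp point.
Start: joints at [-79.017, 4.996, 78.535, -0, 96.463, -5.907], TCP at [0.16, -0.526, 0.206] pointing down, gripper open.
Joint ranges: [-177.83, 177.83], [-43.37, 116.18], [15.69, 146.23], [-61.86, 241.86], [9.47, 152.12], [-147.06, 147.06]. Speed limits (degrees/s): [159.86, 159.86, 180, 180, 180, 180].

## Interface

Orientations are given as [roll, pitch, yaw] about the fixed x, y, z axes, in that order (R = Rz(yaw) Ry(pitch) Rx(roll)).
In Python, from rig import readout, get_image, camera_info, sign_off, models, env gives the robot as it stands.
- The arm moves only by the shell command python3 -m pendant 'ROWS'. ROWS is JSON, one flat list of numbers, 5 for each row, row after row: the shift along the tool's x, y, z in m, then the turn about the tool's z in degrees, then the finger opening in m, from 0 to 0.094. A call has 1 to 20 rows; each row is the pose to reach, as a shift and turn from the pose commanded when the call began, along the tool's axes at that moment; what a row does not reach only later rows make up. A row lasts 1/12 s, in which the tool goes at most 41.7 mm and 7.16 degrees, less where a joint would pass 70% of its speed; a pose out of reach is approached as far as the arm can. A call with a gripper value outside its range is refused whole. The fingers move at their own pace and stop on an object; the grip force is fixed at half the most. Time passes only in rows, so rows that repeat a pose let the fingers close. It gives the time, the measured TCP pose, the force, the opening and the grip force at its end, in the units of the state.
- readout.get_obs(): the state, without advancing time (a new reading comes with each control period).
- get_image(name): name is "scene" or "top" or "wrist"; returns the picture (480x640x3 uint8, red, green, blue); there is no depth.
- camera_info(name): a dict with "K" (3x3 intrinsics, pixels), "k1" (the pictures are not rectified: a ray, as slopes to the right and down, at radius r is drawn at 1 + k1 r^2 times it, then the intrinsics apply), "R" (3x3) and "t" (3): a world point X has camera coordinates R X + t. Camera axes: x right, y down, z forward; pixel columns grow to the right and rows downward; lengths in m; the calibration is good to about 2 mm. A picture is of the moment at which its call begins: read the wrist's pose just before it. camera_info takes no time and is no camera call; for the wrist camera it gives the pose at the moment of the call.
- sign_off(): hands the job in; it is judged then, once.
Trained networks look in the newest picture that a camera, given by its name, has taken for a name from the list of things; names that differ only in an ending like _2 or _b are one class to them, and where a whole thing is asked for, a point or a joint stands for the part that bears it (a point fixed in the world has none). Each returns a list of dicts, best first, with "p" (0 to 1); they miss things now and then, are a little off and sometimes report something else, mostly with a low value. They report only what shows in the picture. A call takes as long as a camera call. They do not tell look-alikes from the thing itself.
- models.outline_of(camera, query): "pixels" (480x640 bool, what is visible of it) and "bbox" ([left, top, width, height] in pixels, round what is visible of it).
The state is a dict: "clock": time; "joint_pos": joint angles; "joint_velocities": joint speeds; "joint_efforts": joint torques, N m; "eef_pos": TCP position; "ee_rot": TCP orientation; "force": force on the tool from outside, world axes, zero at the start; "torque": the same for the moment, N m; "opening": finger opening in m; "finger_force": force on a finger pad.
Only numpy, scipy, OpenCV 4.12 (cv2) and the standard library are available. Lean on these libraries where they do the work, as an engineer would, in place of code of your own. Each camera call takes 0.05 s, during which the arm holds its last target. There are 200 camera calls.

## Working session

There is one attempt and no reset: what is moved stays moved. The work goes in short steps, Python scripts to look and compute and a shell command to move; the robot and the scene stay as the last step left them, time stands still between calls to the robot, and variables do not carry over. Pictures are saved under pics/ and viewed, at most 10 in all, crops included, and the job is handed in when it is done.

```bash
mkdir -p pics
python3 - <<'E'
from rig import *
import cv2,numpy as np
for n in ("top","scene"):
    im=get_image(n); cv2.imwrite(f"pics/{n}0.png",im[:,:,::-1])
    c=camera_info(n); print(n,np.round(c["K"],1).tolist(),c["k1"],np.round(c["R"],3).tolist(),np.round(c["t"],3).tolist())
    for q in ("organiser","left_drawer","sensor_block","spare_finger","air_fitting"):
        print(q,[(round(d["p"],2),d["bbox"]) for d in models.outline_of(n,q)])
print(readout.get_obs())
E
```

```text
top [[504.0, 0.0, 312.6], [0.0, 504.0, 231.5], [0.0, 0.0, 1.0]] -0.029115910129115994 [[0.154, -0.988, -0.004], [-0.967, -0.15, -0.206], [0.203, 0.035, -0.978]] [0.154, 0.566, 0.792]
organiser [(0.9, [197.6, 150.3, 188.3, 148.8])]
left_drawer [(0.85, [195.0, 222.8, 67.8, 57.2]), (0.21, [270.2, 239.1, 37.3, 27.3])]
sensor_block [(0.66, [270.8, 238.7, 34.6, 27.9]), (0.59, [246.6, 305.8, 33.5, 24.9])]
spare_finger [(0.6, [370.3, 328.1, 5.4, 25.5]), (0.58, [327.6, 259.3, 34.5, 12.2])]
air_fitting [(0.76, [216.0, 235.5, 28.1, 20.4])]
scene [[472.8, 0.0, 324.2], [0.0, 472.8, 241.2], [0.0, 0.0, 1.0]] 0.031366037126621324 [[-0.573, -0.819, -0.007], [-0.526, 0.374, -0.764], [0.628, -0.434, -0.646]] [0.493, 0.258, 0.672]
organiser [(0.6, [201.1, 204.3, 197.3, 142.8])]
left_drawer [(0.94, [231.4, 278.4, 75.5, 66.4])]
sensor_block [(0.77, [298.9, 268.1, 32.7, 26.4]), (0.59, [325.2, 317.8, 39.8, 45.1]), (0.41, [246.6, 222.0, 38.4, 30.8])]
spare_finger [(0.77, [418.6, 287.9, 24.3, 21.6]), (0.61, [346.8, 262.0, 28.9, 16.0]), (0.29, [258.0, 308.0, 9.9, 13.3])]
air_fitting [(0.52, [253.6, 308.1, 13.5, 11.8]), (0.39, [205.2, 193.8, 37.0, 51.5])]
{'clock': 0.6, 'joint_pos': array([-7.90167383e+01,  4.99480397e+00,  7.85336872e+01,  2.13346647e-03,
        9.64632179e+01, -5.90668864e+00]), 'joint_velocities': array([-0.03445148,  0.06301176, -0.03376551, -0.07479404,  0.04202116,
        0.00354338]), 'joint_efforts': array([-8.97856535e-04, -3.39778340e+01, -3.02417493e+01,  7.16325059e-02,
        2.37484009e-02, -9.75882671e-06]), 'eef_pos': array([ 0.15981225, -0.52630073,  0.20553365]), 'ee_rot': array([ 1.79991535e+02, -1.25540910e-03,  1.68901907e+01]), 'force': array([-0.12830435, -0.66413956, -0.38443527]), 'torque': array([ 0.01481634,  0.00714336, -0.00972841]), 'finger_force': 0.0, 'opening': 0.09393187046262405}
```

View pics/top0.png

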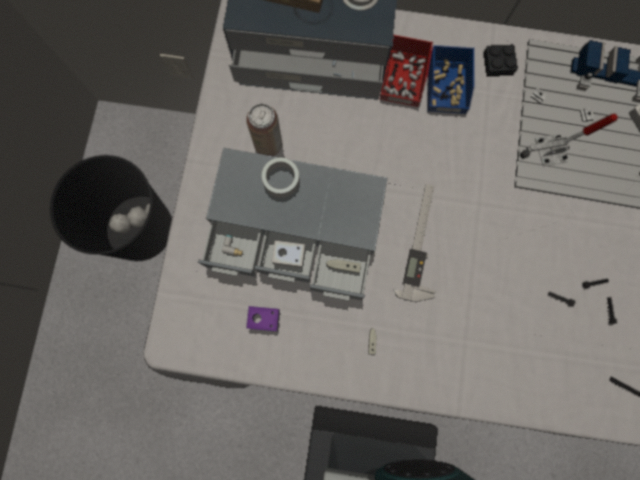

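View pics/scene0.png

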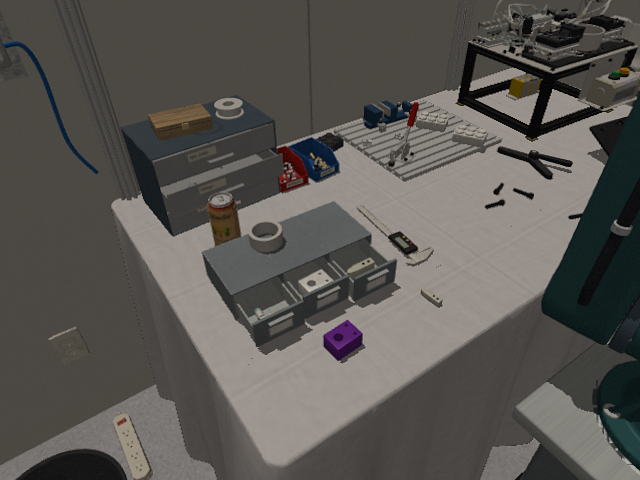

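The whitish block lies in the middle drawer (top 288,253). The purple block at (263,319) on the table is a look-alike of the wrong colour. The right drawer (345,266) holds the large finger and the left (232,248) holds the fitting. I'll confirm this and get the corners from one enlarged crop.

Run:
```python
import cv2
im=cv2.imread("pics/top0.png")[145:300,190:395]
im=cv2.resize(im,None,fx=3.8,fy=3.8,interpolation=cv2.INTER_CUBIC)
im=cv2.convertScaleAbs(im,alpha=1.5)
for i in range(0,205,20): cv2.putText(im,str(190+i),(int(i*3.8),10),0,.4,(0,255,255),1);cv2.line(im,(int(i*3.8),0),(int(i*3.8),588),(0,120,120),1)
for i in range(0,155,20): cv2.putText(im,str(145+i),(0,int(i*3.8)+10),0,.4,(0,255,255),1);cv2.line(im,(0,int(i*3.8)),(779,int(i*3.8)),(0,120,120),1)
cv2.imwrite("pics/crop.png",im)
```

```text
(no output)
```

View pics/crop.png

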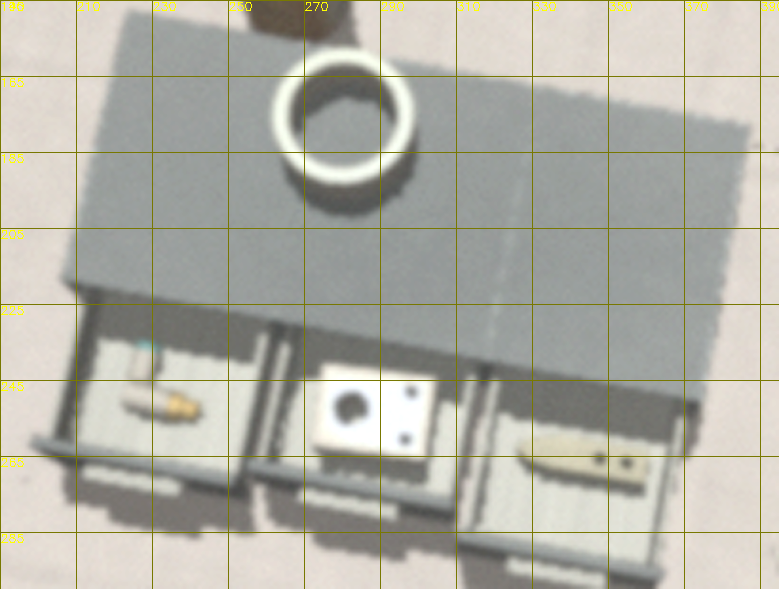

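The crop confirms it: the white block with holes is in the middle drawer (288,253), the fitting in the left, and the large finger in the right. So I shut left and right and leave the middle.

```bash
cat > h.py <<'E'
from rig import *
import numpy as np,cv2
def back(n,pts,z):
    c=camera_info(n);R=np.array(c["R"]);t=np.array(c["t"])
    u=cv2.undistortPoints(np.array(pts,float).reshape(-1,1,2),np.array(c["K"]),np.array([c["k1"],0,0,0.]))[:,0]
    d=np.c_[u,np.ones(len(u))]@R; o=-R.T@t
    return o+d*((z-o[2])/d[:,2])[:,None]
E
python3 - <<'E'
from h import *
f=lambda a:[(x/3.8+190-.4,y/3.8+145-.4) for x,y in a]
C=back("top",f([(128,10),(750,126),(700,402),(66,282)]),.066)[:,:2]
M=np.array([[.065,.145],[.065,-.145],[-.065,-.145],[-.065,.145]])
H=cv2.estimateAffinePartial2D(M,C)[0]; s=np.hypot(H[0,0],H[1,0]); a=np.arctan2(H[1,0],H[0,0])
o=C.mean(0);R=np.array([[np.cos(a),-np.sin(a)],[np.sin(a),np.cos(a)]])
print("scale",s,"yaw",np.degrees(a),"centre",o); print("corner res",((C-o)@R-M).round(4).tolist())
P=(back("top",f([(32,445),(245,489),(245,472),(455,511),(462,540),(658,584)]),.063)[:,:2]-o)@R
L=(back("top",f([(130,490),(347,515),(556,580)]),.052)[:,:2]-o)@R
print("panel",P.round(4).tolist());print("lip",L.round(4).tolist())
for n,x,y in [("Lfront lip",L[0,0],.096),("Lshut",-.079,.096),("Rfront",L[2,0],-.096),("Rshut",-.079,-.096)]: print(n,(o+R@[x,y]).round(4))
print("purple",back("top",[(263,319)],.03).round(3),"sfinger",back("top",[(373,341)],.02).round(3), "cal",back("top",[(435,296)],.0))
E
```

```text
Traceback (most recent call last):
cv2.error: OpenCV(4.12.0) /io/opencv/modules/calib3d/src/ptsetreg.cpp:1108: error: (-215:Assertion failed) count >= 0 && to.checkVector(2) == count in function 'estimateAffinePartial2D'
```

Run:
```python
from h import *
f=lambda a:[(x/3.8+190-.4,y/3.8+145-.4) for x,y in a]
C=back("top",f([(128,10),(750,126),(700,402),(66,282)]),.066)[:,:2].copy()
M=np.array([[.065,.145],[.065,-.145],[-.065,-.145],[-.065,.145]])
H=cv2.estimateAffinePartial2D(M,C,ransacReprojThreshold=.05)[0]; s=np.hypot(H[0,0],H[1,0]); a=np.arctan2(H[1,0],H[0,0])
o=C.mean(0);R=np.array([[np.cos(a),-np.sin(a)],[np.sin(a),np.cos(a)]])
print("scale",s,"yaw",np.degrees(a),"centre",o); print("corner res",((C-o)@R-M).round(4).tolist())
P=(back("top",f([(32,445),(245,489),(245,472),(455,511),(462,540),(658,584)]),.063)[:,:2]-o)@R
L=(back("top",f([(130,490),(347,515),(556,580)]),.052)[:,:2]-o)@R
print("panel",P.round(4).tolist());print("lip",L.round(4).tolist())
for n,x,y in [("Lfront lip",L[0,0],.096),("Lshut",-.079,.096),("Rfront",L[2,0],-.096),("Rshut",-.079,-.096)]: print(n,(o+R@[x,y]).round(4))
print("purple",back("top",[(263,319)],.03).round(3),"sfinger",back("top",[(373,341)],.02).round(3), "cal",back("top",[(435,296)],.0))
```

```text
scale 0.9900431887078891 yaw -2.1743584351642378 centre [0.58751725 0.27367746]
corner res [[0.0001, -0.0005], [-0.0007, 0.001], [0.0005, 0.0022], [0.0001, -0.0027]]
panel [[-0.1385, 0.1407], [-0.1396, 0.0448], [-0.1323, 0.0464], [-0.1315, -0.0467], [-0.1433, -0.0521], [-0.1458, -0.1386]]
lip [[-0.1486, 0.0962], [-0.1411, -0.0001], [-0.1515, -0.0955]]
Lfront lip [0.4427 0.3752]
Lshut [0.5122 0.3726]
Rfront [0.4325 0.1835]
Rshut [0.5049 0.1807]
purple [[0.379 0.3   0.03 ]] sfinger [[0.372 0.11  0.02 ]] cal [[0.46566138 0.01004001 0.        ]]
```

Measured: organiser yaw −2.2°, corner residuals under 3 mm. Pull-outs are about 70 mm left, 62 mm middle and 73 mm right. I'm moving to a point in front of the right drawer with fingers shut, first at height.

```bash
python3 -m pendant '[0.4315,-0.612,0,19.06,0, 0.4315,-0.612,0,19.06,0, 0.4315,-0.612,0,19.06,0, 0.4315,-0.612,0,19.06,0, 0.4315,-0.612,0,19.06,0, 0.4315,-0.612,0,19.06,0, 0.4315,-0.612,0,19.06,0, 0.4315,-0.612,0,19.06,0, 0.4315,-0.612,0,19.06,0, 0.4315,-0.612,0,19.06,0, 0.4315,-0.612,0,19.06,0, 0.4315,-0.612,0,19.06,0, 0.4315,-0.612,0,19.06,0, 0.4315,-0.612,0,19.06,0, 0.4315,-0.612,0,19.06,0, 0.4315,-0.612,0,19.06,0, 0.4315,-0.612,0,19.06,0, 0.4315,-0.612,0,19.06,0, 0.4315,-0.612,0,19.06,0, 0.4315,-0.612,0,19.06,0]'
```

```text
clock: 2.27
eef_pos: [0.3946, 0.1861, 0.2049]
ee_rot: [179.9, 0.1, -1.9]
force: [-0.1, -1.2, -0.4]
opening: 0.0008
finger_force: 0.0
```

```bash
python3 -m pendant '[0,0,0.04,0,0, 0,0,0.08,0,0, 0,0,0.12,0,0, 0,0,0.15,0,0, 0,0,0.165,0,0, 0,0,0.165,0,0, 0,0,0.165,0,0]'
python3 - <<'E'
from h import *
for n in("scene","top"):
    im=get_image(n); print(np.shape(im))
    c=(im[220:380,200:440] if n=="scene" else im[210:340,180:400]); cv2.imwrite(f"pics/{n}1.png",cv2.resize(c,None,fx=3,fy=3)[:,:,::-1])
E
```

```text
clock: 2.85
eef_pos: [0.3945, 0.1832, 0.0404]
ee_rot: [180.0, 0.1, -2.3]
force: [0.3, 0.0, 0.6]
opening: 0.0005
finger_force: 0.0
(480, 640, 3)
(480, 640, 3)
```

View pics/scene1.png

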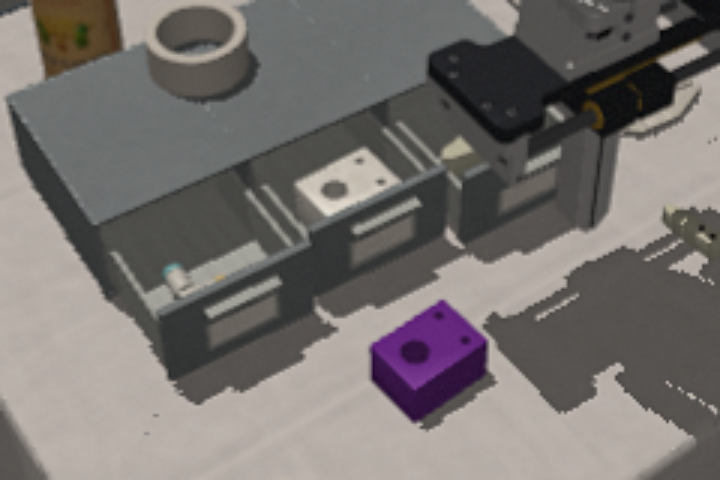

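The shut fingers (crop 595,190) stand clear in front of the right drawer's lip. Pushing gently along tool x.

```bash
python3 -m pendant '[0.01,0,0,0,0, 0.019,0,0,0,0, 0.025,0,0,0,0, 0.029,0,0,0,0, 0.033,0,0,0,0, 0.037,0,0,0,0, 0.042,0,0,0,0, 0.047,0,0,0,0, 0.052,0,0,0,0, 0.057,0,0,0,0, 0.062,0,0,0,0, 0.067,0,0,0,0, 0.072,0,0,0,0, 0.077,0,0,0,0, 0.082,0,0,0,0, 0.086,0,0,0,0, 0.089,0,0,0,0, 0.091,0,0,0,0]'
```

```text
clock: 4.45
eef_pos: [0.4861, 0.1813, 0.0403]
ee_rot: [-180.0, 0.0, -2.2]
force: [-2.6, 1.1, 0.8]
opening: 0.0007
finger_force: 0.8
```

```bash
python3 -m pendant '[0.002,0,0,0,0, 0.004,0,0,0,0, 0.006,0,0,0,0, 0.006,0,0,0,0]'
```

```text
clock: 4.78
eef_pos: [0.4922, 0.1809, 0.0404]
ee_rot: [180.0, -0.0, -2.2]
force: [-0.9, -0.6, 0.4]
opening: 0.0006
finger_force: 0.3
```

```bash
python3 -m pendant '[0.001,0,0,0,0, 0.002,0,0,0,0, 0.003,0,0,0,0, 0.004,0,0,0,0, 0.004,0,0,0,0]'
```

```text
clock: 5.2
eef_pos: [0.4958, 0.1807, 0.0404]
ee_rot: [180.0, 0.0, -2.2]
force: [-1.9, -0.4, 0.9]
opening: 0.0002
finger_force: 0.8
```

```bash
python3 -m pendant '[0.001,0,0,0,0, 0.002,0,0,0,0, 0.003,0,0,0,0, 0.003,0,0,0,0]'
```

```text
clock: 5.53
eef_pos: [0.4958, 0.1807, 0.0404]
ee_rot: [180.0, 0.4, -2.2]
force: [-10.1, -0.1, 6.5]
opening: 0.0005
finger_force: 4.7
```

The hard stop is reached where predicted (TCP x 0.496, force rising to 10 N). Backing off, up, and across to the left drawer.

```bash
python3 -m pendant '[-0.03,0,0,0,0, -0.06,0,0,0,0, -0.085,0,-0.02,0,0, -0.1,0,-0.05,0,0, -0.1,-0.02,-0.06,0,0, -0.1,-0.06,-0.06,0,0, -0.1,-0.1,-0.06,0,0, -0.1,-0.14,-0.06,0,0, -0.1,-0.175,-0.06,0,0, -0.1,-0.192,-0.06,0,0, -0.1,-0.192,-0.04,0,0, -0.1,-0.192,-0.01,0,0, -0.1,-0.192,0,0,0, -0.1,-0.192,0,0,0, -0.1,-0.192,0,0,0]'
python3 - <<'E'
from h import *
im=get_image("scene");cv2.imwrite("pics/scene2.png",cv2.resize(im[200:380,180:440],None,fx=3,fy=3)[:,:,::-1])
E
```

```text
clock: 6.78
eef_pos: [0.4064, 0.3761, 0.0404]
ee_rot: [180.0, 0.0, -2.2]
force: [-0.2, -0.1, 0.9]
opening: 0.0005
finger_force: 0.0
```

View pics/scene2.png

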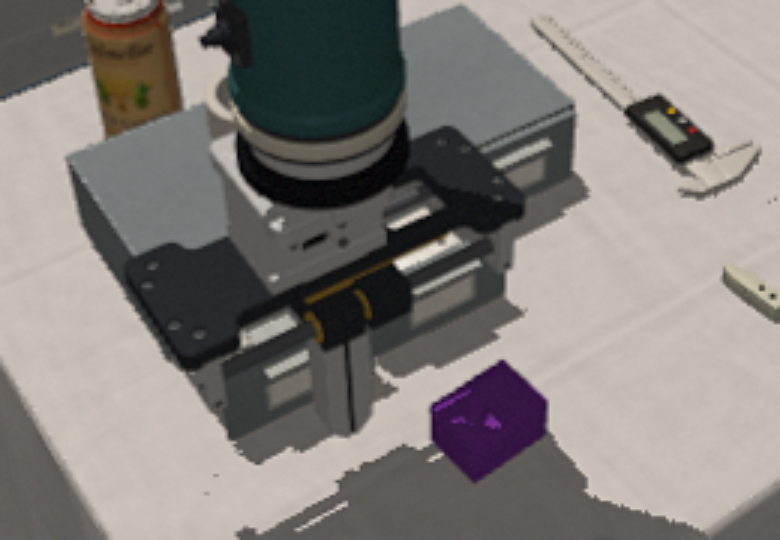

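The right drawer is flush (crop 535,180) and the fingers stand before the left drawer (345,390), clear of the purple block. Pushing left.

```bash
python3 -m pendant '[0.01,0,0,0,0, 0.018,0,0,0,0, 0.023,0,0,0,0, 0.027,0,0,0,0, 0.031,0,0,0,0, 0.035,0,0,0,0, 0.04,0,0,0,0, 0.045,0,0,0,0, 0.05,0,0,0,0, 0.055,0,0,0,0, 0.06,0,0,0,0, 0.065,0,0,0,0, 0.07,0,0,0,0, 0.075,0,0,0,0, 0.08,0,0,0,0, 0.084,0,0,0,0, 0.088,0,0,0,0, 0.091,0,0,0,0, 0.093,0,0,0,0]'
```

```text
clock: 8.42
eef_pos: [0.4995, 0.3728, 0.0404]
ee_rot: [180.0, -0.0, -2.2]
force: [-1.3, 0.9, 1.2]
opening: -0.0001
finger_force: 0.8
```

```bash
python3 -m pendant '[0.001,0,0,0,0, 0.002,0,0,0,0, 0.003,0,0,0,0, 0.004,0,0,0,0, 0.005,0,0,0,0, 0.005,0,0,0,0]'
```

```text
clock: 8.92
eef_pos: [0.503, 0.3727, 0.0404]
ee_rot: [180.0, 0.1, -2.2]
force: [-4.8, 0.7, 3.0]
opening: 0.0003
finger_force: 2.4
```

```bash
python3 -m pendant '[0.001,0,0,0,0, 0.002,0,0,0,0, 0.002,0,0,0,0]'; python3 -m pendant '[-0.03,0,0,0,0, -0.06,0,0,0,0, -0.08,0,-0.02,0,0, -0.11,0,-0.05,0,0, -0.14,0,-0.08,0,0, -0.17,0,-0.12,0,0, -0.2,0.0,-0.14,0,0, -0.2,0.035,-0.15,0,0, -0.2,0.07,-0.15,0,0, -0.2,0.11,-0.15,0,0, -0.2,0.15,-0.15,0,0, -0.2,0.19,-0.15,0,0, -0.2,0.23,-0.15,0,0, -0.2,0.27,-0.15,0,0, -0.2,0.31,-0.15,0,0, -0.2,0.35,-0.15,0,0, -0.2,0.37,-0.15,0,0, -0.2,0.37,-0.15,0,0]'
python3 - <<'E'
from h import *
get_image("scene");im=get_image("top");cv2.imwrite("pics/top2.png",cv2.resize(im[140:300,190:395],None,fx=3.7,fy=3.7,interpolation=2)[:,:,::-1])
E
```

```text
clock: 9.17
eef_pos: [0.5031, 0.3727, 0.0404]
ee_rot: [179.9, 0.4, -2.1]
force: [-9.5, 0.3, 4.5]
opening: 0.0005
finger_force: 4.6
clock: 10.67
eef_pos: [0.2925, 0.0065, 0.1908]
ee_rot: [179.8, -0.2, -2.7]
force: [0.6, -0.0, 0.0]
opening: 0.0002
finger_force: 0.0
```

View pics/top2.png

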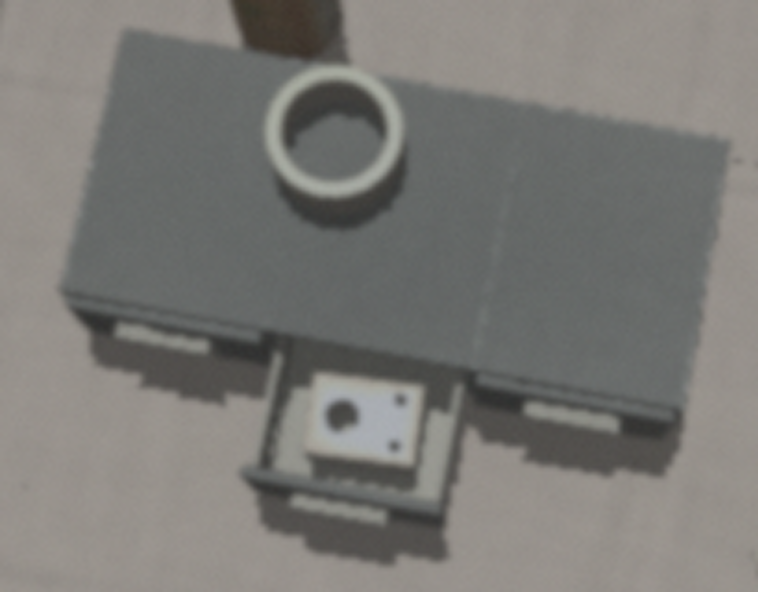

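Left (160,330) and right (575,405) are both flush with the shell. The middle drawer and its block (365,420) are as they were, and so are the cup and can.

```bash
python3 -c "from rig import sign_off; print(sign_off())"
```

```text
the job is handed in; nothing more can be done
None
```

The left and right drawers are pushed shut to their stops, and the middle drawer with the machined block is still open as it was; I handed the job in at about 11 s, but sign-off returned no verdict.

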